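# Put the dry boards back into their graded stand

## Task

The four wooden boards have dried in the wire drainer. Put them away upright in the dark board stand in order of size, the smallest in the shortest slot on your left through to the largest in the longest slot on your right, each fully down in its slot, and do not disturb the salt shaker, the tumbler and the mug.

Things in the scene. Friction and masses are not known exactly. Their poses are not given: they have to be found in the camera images.
- a_mid (a point): the smallest of four wooden boards: 110 mm long, 105 mm high as it stands on its long edge, 12 mm thick, plain light wood with slightly darker end strips. It starts standing upright in one of the drainer's four slots (which one varies), leaning 5 degrees at most. The point is its centre, 52.5 mm above its lower edge; its x axis runs along the length, y through the thickness, z up; a half turn is the same. Its own slot in the stand is 14 mm longer than it.
- b_mid (a point): the second smallest of four wooden boards: 140 mm long, 114 mm high as it stands on its long edge, 12 mm thick, plain light wood with slightly darker end strips. It starts standing upright in one of the drainer's four slots (which one varies), leaning 5 degrees at most. The point is its centre, 57 mm above its lower edge; its x axis runs along the length, y through the thickness, z up; a half turn is the same. Its own slot in the stand is 14 mm longer than it.
- c_mid (a point): the second largest of four wooden boards: 170 mm long, 123 mm high as it stands on its long edge, 12 mm thick, plain light wood with slightly darker end strips. It starts standing upright in one of the drainer's four slots (which one varies), leaning 5 degrees at most. The point is its centre, 61.5 mm above its lower edge; its x axis runs along the length, y through the thickness, z up; a half turn is the same. Its own slot in the stand is 14 mm longer than it.
- d_mid (a point): the largest of four wooden boards: 200 mm long, 132 mm high as it stands on its long edge, 12 mm thick, plain light wood with slightly darker end strips. It starts standing upright in one of the drainer's four slots (which one varies), leaning 5 degrees at most. The point is its centre, 66 mm above its lower edge; its x axis runs along the length, y through the thickness, z up; a half turn is the same. Its own slot in the stand is 14 mm longer than it.
- board_stand: fixed stepped dark-wood stand, 52 mm high, 188 mm along y. Origin: centre of underside, on the worktop; x away from the robot, y left, turned at most 0.2 rad. Slots along x, centred at x = 0, y = +69, +23, -23, -69 mm, are 124, 154, 184, 214 mm long, 15 mm wide; floor at 12 mm height; walls upright from 12 to 40 mm, bevelled to 52 mm (mouth 9 mm wider each side and end).
- drainer: fixed wire dish drainer on a grey tray, 270 x 200 mm, beside the stand, left or right of it. Origin: centre of underside; x away from the robot, y left, turned at most 0.2 rad. Slots along x at y = +69, +23, -23, -69 mm, each between two wire hoops 17 mm apart, tops 68 mm above the worktop; boards stand on wires at 24 mm height.
- salt_mid (a point): glass salt shaker with a grey cap, 44 mm across, 90 mm high; a loose bystander. The point is its centre.
- tumbler_mid (a point): upright clear glass tumbler, 81 mm across, 93 mm high; a loose bystander. The point is its centre.
- mug_mid (a point): small dark stoneware mug, 65 mm across without its handle, 70 mm high; a loose bystander. The point is the centre of its bowl.

How it is judged:
At the end, for the whole second after the job is handed in: Each board stands upright (within 0.16 rad) and at rest in the slot of its own length: its centre within 12 mm of the slot's centre along and across it, its lower edge on the slot's floor (centre within 6 mm of the seated height), smallest at the left to largest at the right (x of a_mid in the frame of board_stand between -0.012 and 0.012 m and y of a_mid in the frame of board_stand between 0.057 and 0.081 m and z of a_mid in the frame of board_stand between 0.0585 and 0.0705 m and angle between each of a_mid, b_mid, c_mid, d_mid's own z axis and vertical below 0.16 rad and linear speed of each of board_a, board_b, board_c, board_d below 0.02 m/s and x of b_mid in the frame of board_stand between -0.012 and 0.012 m and y of b_mid in the frame of board_stand between 0.011 and 0.035 m and z of b_mid in the frame of board_stand between 0.063 and 0.075 m and x of c_mid in the frame of board_stand between -0.012 and 0.012 m and y of c_mid in the frame of board_stand between -0.035 and -0.011 m and z of c_mid in the frame of board_stand between 0.0675 and 0.0795 m and x of d_mid in the frame of board_stand between -0.012 and 0.012 m and y of d_mid in the frame of board_stand between -0.081 and -0.057 m and z of d_mid in the frame of board_stand between 0.072 and 0.084 m); the robot touches nothing.
It fails at once if the salt shaker is shifted by more than 3 cm or knocked over (distance of salt_mid from where it was at the start of the episode above 0.03 m or angle between salt_mid's own z axis and vertical above 0.5 rad).
It fails at once if the tumbler is shifted by more than 3 cm or knocked over (distance of tumbler_mid from where it was at the start of the episode above 0.03 m or angle between tumbler_mid's own z axis and vertical above 0.5 rad).
It fails at once if the mug is shifted by more than 3 cm or knocked over (distance of mug_mid from where it was at the start of the episode above 0.03 m or angle between mug_mid's own z axis and vertical above 0.5 rad).
It also fails if it takes over 115 s, if anything falls off the work surface, if the arm or the gripper's body presses on something with over 40 N, if the wrist force passes 120 N, or if a joint passes its speed limit or range.

## Robot

A 7-joint arm with a two-finger parallel gripper is mounted at the origin on a cart in front of the work surface, level with it; the furniture and walls round the work are solid. World frame = base frame: x ahead of the robot, y to its left, z up, the work surface at z = 0. Lengths are in m, angles in rad, forces in N, time in s.
With the tool pointing down it reaches from about 0.425 to 0.95 m from the base axis. Payload 4.7 kg.
Tool frame: the origin (TCP) lies on the centre line of the jaws, within the pads' length; the fingertips stand 25 mm ahead of it and the grasp point (between the pads) lies 6 mm ahead of it; z points along the fingers, y is the line along which they close (so a half turn about z gives the same grasp; the last joint's range is limited). The gripper opens to 85 mm and grips with 20 to 120 N. Pads are 22 mm wide; open, the fingers measure 114 mm over their backs; the gripper's body (76 mm by 85 mm) begins 54 mm behind the grasp point. The pads swing forward as they close: fully open they stand 13 mm farther back than shut.
Start: joints at [-1.225, 0.469, -0.049, 1.532, 0.024, 1.141, -0.082], TCP at [0.247, 0.628, 0.256] pointing down, gripper open.
Joint ranges: [-2.59, 2.59], [-0.33, 1.99], [-1.39, 1.29], [0.1, 2.45], [-1.04, 4.18], [0.21, 1.99], [-2.66, 2.66]. Speed limits (rad/s): [2.57, 2.57, 3.14, 3.14, 3.14, 3.14, 3.14].

## Interface

Orientations are given as a rotation vector (axis times angle).
In Python, from cell import arm, effector, kinematics, get_image, telemetry gives the robot as it stands. Calls block until the motion is done:
- arm.goto(position, orientation): joint-space move of the TCP to a pose.
- arm.servo_line(position, velocity=0.15, orientation=None): straight line of the TCP; orientation=None keeps the orientation; velocity is the mean speed in m/s.
- arm.set_joints(angles): joint-space move.
- effector.gripper_open() and effector.close_gripper(): open the fingers fully, or close them until they stop; the grip force is fixed at half the most.
- arm.pause(seconds).
- kinematics.solve_ik(position, orientation): joint angles nearest the present ones, or None.
- get_image(name): name is "side" or "top"; returns a dict with "image" (480x640x3 uint8, red, green, blue), "K" (3x3 intrinsics, pixels), "D" ([k1, k2, p1, p2, k3] as OpenCV has them; the pictures are not rectified), "R" (3x3) and "t" (3): a world point X has camera coordinates R X + t. Camera axes: x right, y down, z forward; pixel columns grow to the right and rows downward; lengths in m; the calibration is good to about 2 mm. A picture is of the moment at which its call begins. There is no depth.
A pose or a line that the arm cannot do raises arm.IKError and nothing moves.
- arm.hand_in(): hands the job in; it is judged then, once.
Readings, each from a call of its own:
- telemetry.current_time_s(): time.
- telemetry.current_joints(): joint angles.
- telemetry.current_joint_velocities(): joint speeds.
- telemetry.current_joint_efforts(): joint torques, N m.
- telemetry.current_ee_pos(): TCP position.
- telemetry.current_tool_rot(): TCP orientation.
- telemetry.current_force(): force on the tool from outside, world axes, zero at the start.
- telemetry.current_ft_torque(): the same for the moment, N m.
- telemetry.current_finger_gap(): opening from 0.0 (shut) to 1.0 (fully open).
- telemetry.current_finger_force(): force on a finger pad.
Only numpy, scipy, OpenCV 4.12 (cv2) and the standard library are available. Lean on these libraries where they do the work, as an engineer would, in place of code of your own. Each camera call takes 0.05 s, during which the arm holds its last target. There are 200 camera calls.

## Working session

There is one attempt and no reset: what is moved stays moved. The work goes in short steps, each a Python script; the robot and the scene stay as the last script left them, time stands still between calls to the robot, and variables do not carry over. Pictures are saved under pics/ and viewed, at most 14 in all, crops included, and the job is handed in when it is done.

```bash
ls; mkdir -p pics; python3 - <<'E'
from cell import *
import cv2,numpy as np
for n in("top","side"):
    d=get_image(n);cv2.imwrite(f"pics/{n}0.png",d["image"][:,:,::-1]);np.savez(f"{n}0.npz",**d)
    print(n,d["K"].tolist(),d["D"],(-d["R"].T@d["t"]).round(3),d["R"].round(3).tolist())
print(telemetry.current_tool_rot(),telemetry.current_time_s())
E
```

```text
pics
top [[499.0971786588375, 0.0, 319.6084120476479], [0.0, 499.0971786588375, 236.4707239762036], [0.0, 0.0, 1.0]] [0.04246505 0.         0.         0.         0.        ] [ 0.348 -0.013  1.315] [[0.007, -1.0, 0.003], [-0.982, -0.007, -0.189], [0.189, -0.002, -0.982]]
side [[507.3643691318435, 0.0, 318.8948943506475], [0.0, 507.3643691318435, 232.33341217473037], [0.0, 0.0, 1.0]] [-0.07169073  0.          0.          0.          0.        ] [ 0.483 -0.825  0.828] [[0.987, -0.162, -0.013], [-0.117, -0.655, -0.746], [0.112, 0.738, -0.666]]
[-5.85232180e-01 -3.08630319e+00  2.74428237e-03] 0.1
```

View pics/top0.png

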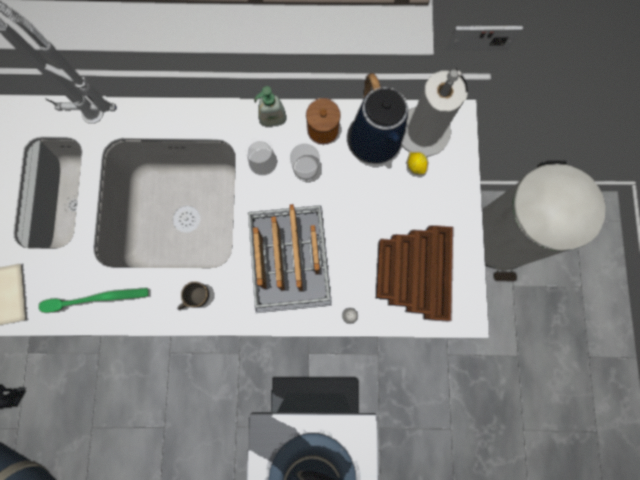

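View pics/side0.png

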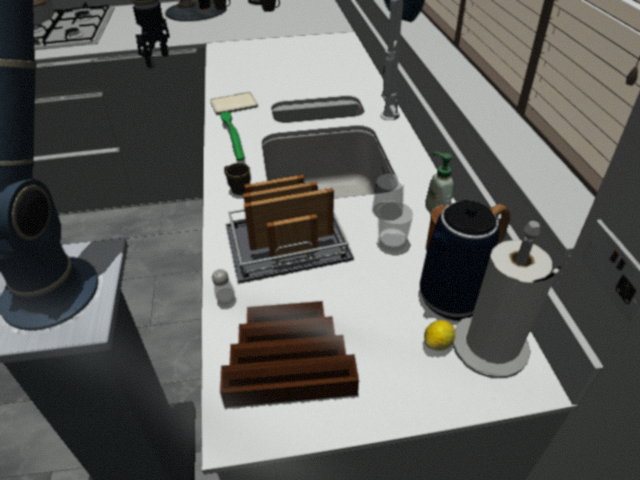

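The top view shows the drainer at about (288,258), with boards b, c, d, a from left to right. The stand is at about (415,272), salt at (350,316), glasses at (262,157) and (305,162), and the mug at (196,295). The side view agrees.

I'll pick in the order d, c, a, b (tallest first), so the open fingers clear the neighbouring boards.

```bash
cat > util.py <<'E'
import numpy as np,cv2
def cast(d,px,z):
    p=cv2.undistortPoints(np.array(px,float).reshape(-1,1,2),d["K"],d["D"]).reshape(-1,2)
    r=np.c_[p,np.ones(len(p))]@d["R"]; c=-d["R"].T@d["t"]
    return (c+r*((z-c[2])/r[:,2])[:,None])[:,:2]
def proj(d,X):
    return cv2.projectPoints(np.array(X,float).reshape(-1,3),cv2.Rodrigues(d["R"])[0],d["t"].reshape(3,1),d["K"],d["D"])[0].reshape(-1,2)
E
python3 - <<'E'
import cv2,numpy as np
i=cv2.imread("pics/top0.png"); s=cv2.imread("pics/side0.png")
a=cv2.resize(i[195:325,240:340],None,fx=4,fy=4,interpolation=cv2.INTER_CUBIC)
b=cv2.resize(i[215:345,365:465],None,fx=4,fy=4,interpolation=cv2.INTER_CUBIC)
cv2.imwrite("pics/crop1.png",np.hstack([a,b]))
cv2.imwrite("pics/crop2.png",cv2.resize(s[295:410,210:370],None,fx=5,fy=5,interpolation=cv2.INTER_CUBIC))
E
```

```text
(no output)
```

View pics/crop1.png

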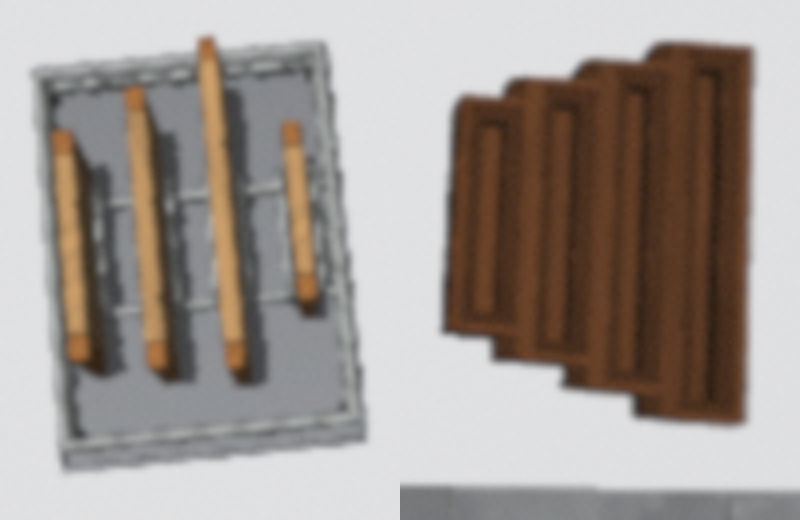

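View pics/crop2.png

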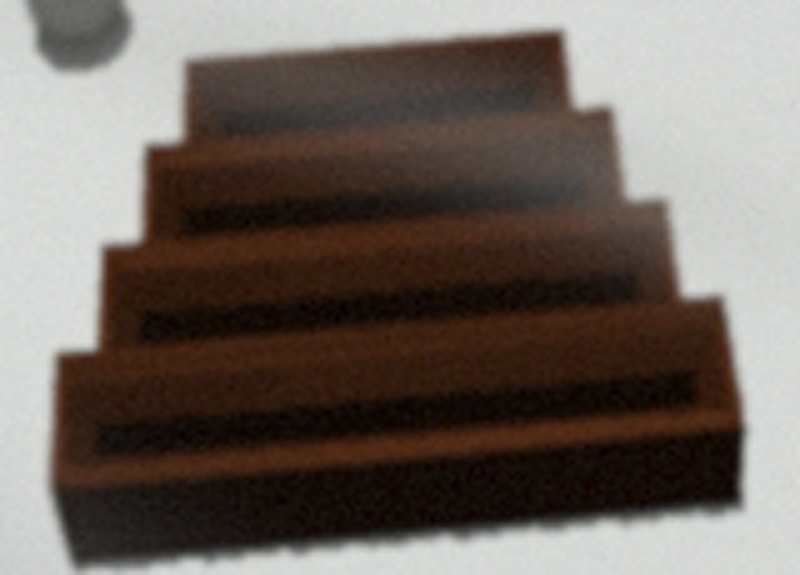

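Crop 1 shows the top edges of the boards and the stand's outer corners, at about (752,46) and (744,420) on the right. Crop 2 shows the stand's rim corners at (57,487), (742,425), (563,32) and (187,62).

```bash
python3 - <<'E'
from util import *
T=dict(np.load("top0.npz"));S=dict(np.load("side0.npz"))
f=lambda p,s,x0,y0:[((x+.5)/s-.5+x0,(y+.5)/s-.5+y0) for x,y in p]
tb=lambda p:f(p,4,240,195); ts=lambda p:f([(x-400,y) for x,y in p],4,365,215); ss=lambda p:f(p,5,210,295)
for n,h,p in(("b",.138,[(62,130),(79,360)]),("c",.147,[(135,88),(157,368)]),("d",.156,[(206,38),(236,368)]),("a",.129,[(291,122),(307,300)])):
    w=cast(T,tb(p),h);v=w[0]-w[1];print(n,w.round(4).tolist(),"mid",w.mean(0).round(4),"len",np.hypot(*v).round(4),"yaw",np.arctan2(v[1],v[0]).round(4))
def st(n,w):  # BR,FR,BL,FL
    m=(w[0]+w[1]+w[2]+w[3])/4;v=w[0]-w[1];u=w[2]-w[3];q=(w[2]+w[3]-w[0]-w[1])/2
    print(n,w.round(4).tolist(),"c",m.round(4),"yaws",np.arctan2(v[1],v[0]).round(4),np.arctan2(u[1],u[0]).round(4),np.arctan2(-q[0],q[1]).round(4),"W",np.hypot(*q).round(4),"L",np.hypot(*v).round(4),np.hypot(*u).round(4))
st("side",cast(S,ss([(742,425),(57,487),(563,32),(187,62)]),.052))
st("top",cast(T,ts([(752,46),(744,419),(462,98),(446,329)]),.052))
print("drainer rim top",cast(T,tb([(325,45),(35,70),(65,445),(362,415)]),.068).round(3).tolist())
print("salt",cast(T,[(350,314)],.09),"glass",cast(T,[(305,155),(262,152)],.09),"mug",cast(T,[(196,294)],.07))
E
```

```text
b [[0.5967, 0.1402], [0.4585, 0.1259]] mid [0.5276 0.133 ] len 0.139 yaw 0.1033
c [[0.6209, 0.0961], [0.4532, 0.0792]] mid [0.537  0.0876] len 0.1685 yaw 0.1005
d [[0.6498, 0.0535], [0.4527, 0.0327]] mid [0.5512 0.0431] len 0.1982 yaw 0.1052
a [[0.6046, 0.0026], [0.4959, -0.008]] mid [ 0.5503 -0.0027] len 0.1092 yaw 0.0969
side [[0.6187, -0.3572], [0.3821, -0.3418], [0.5872, -0.1698], [0.4378, -0.1596]] c [ 0.5065 -0.2571] yaws -0.065 -0.0681 -0.0654 W 0.1852 L 0.2372 0.1498
top [[0.6211, -0.3585], [0.3837, -0.3428], [0.5856, -0.1711], [0.4377, -0.1585]] c [ 0.507  -0.2577] yaws -0.0662 -0.0848 -0.05 W 0.186 L 0.238 0.1484
drainer rim top [[0.669, -0.018], [0.651, 0.168], [0.412, 0.141], [0.432, -0.042]]
salt [[ 0.39328911 -0.09018283]] glass [[0.79770677 0.02377075]
 [0.80486472 0.13467585]] mug [[0.44083384 0.28971727]]
```

```bash
cat > act.py <<'E'
from cell import arm,effector,kinematics,get_image,telemetry as tm
from scipy.spatial.transform import Rotation as Ro
import numpy as np,cv2
from util import *
SC=np.array([.507,-.2575]);SY=-.066
H=dict(a=.105,b=.114,c=.123,d=.132); Y=dict(a=.069,b=.023,c=-.023,d=-.069)
SRC=dict(a=(.5503,-.0027),b=(.5276,.133),c=(.537,.0876),d=(.5512,.0431)); BY=.1025
TIP=.0245
def ori(yaw):
    y=np.array([-np.sin(yaw),np.cos(yaw),0]);z=np.array([0,0,-1.]);return Ro.from_matrix(np.c_[np.cross(y,z),y,z]).as_rotvec()
def slot(n,sc=SC):
    c,s=np.cos(SY),np.sin(SY);return sc+np.array([-s,c])*Y[n]
def say(t): print(t,"t",round(tm.current_time_s(),2),"ee",np.round(tm.current_ee_pos(),4),"F",np.round(tm.current_force(),1),"gap",round(tm.current_finger_gap(),3),"ff",np.round(tm.current_finger_force(),1))
def pic(n):
    for v in("top","side"):
        d=get_image(v);np.savez(f"{v}_{n}.npz",**d);cv2.imwrite(f"pics/{v}_{n}.png",d["image"][:,:,::-1])
def pick(n,ov,first=False):
    x,y=SRC[n];top=.024+H[n];o=ori(BY)
    if first: arm.goto([x,y,top+.08],o)
    else: arm.servo_line([x,y,.27],.4,o)
    arm.servo_line([x,y,top-ov+TIP],.2,o)
    say("pre"); effector.close_gripper(); say("closed")
    arm.servo_line([x,y,.165+H[n]-ov+TIP],.2); say("lifted")
def carry(n,ov):
    x,y=slot(n); arm.servo_line([x,y,.165+H[n]-ov+TIP],.3,ori(SY)); say("carried")
def lower(n,ov,zb):
    x,y=slot(n); arm.servo_line([x,y,zb+H[n]-ov+TIP],.15); say("lowered")
def release(n):
    effector.gripper_open(); say("open"); x,y=slot(n); arm.servo_line([x,y,.25],.3)
E
python3 - <<'E'
from act import *
pick("d",.013,True); carry("d",.013); pic("d1")
E
```

```text
pre t 2.94 ee [0.5516 0.0435 0.1677] F [0.6 0.2 1.2] gap 1.0 ff 0.0
closed t 3.61 ee [0.5515 0.0432 0.168 ] F [-0.6 -0.3  3.4] gap 0.121 ff 60.8
lifted t 4.47 ee [0.5502 0.0431 0.3068] F [-0.7  0.7 -2.4] gap 0.121 ff 60.1
carried t 5.86 ee [ 0.5031 -0.3244  0.3082] F [ 1.2  0.  -2.5] gap 0.117 ff 60.1
```

```bash
python3 - <<'E'
import cv2,numpy as np
a=cv2.imread("pics/top_d1.png")[180:350,230:480];b=cv2.imread("pics/side_d1.png")[150:420,190:400]
cv2.imwrite("pics/m1.png",np.hstack([cv2.resize(a,(480,326)),cv2.resize(b,(254,326))]))
E
```

```text
(no output)
```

View pics/m1.png

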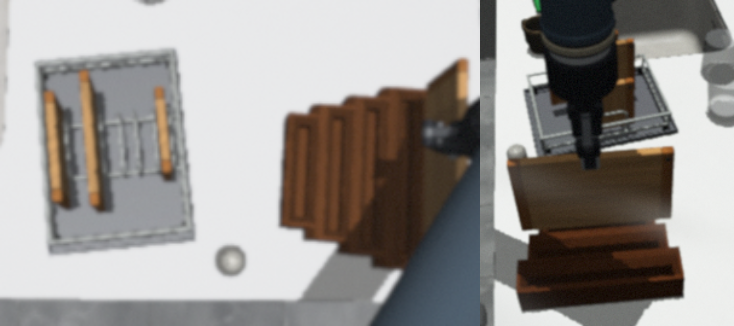

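The board hangs level and centred above the largest slot, and the other three boards are undisturbed.

```bash
python3 - <<'E'
from act import *
lower("d",.013,.045); lower("d",.013,.013); 
if abs(tm.current_force()).max()<15:
    release("d"); pick("c",.012); carry("c",.012); pic("c1")
import cv2
T=get_image("top");S=get_image("side")
a=cv2.imread("pics/top_c1.png")[180:350,230:480];b=cv2.imread("pics/side_c1.png")[150:420,190:400]
cv2.imwrite("pics/m2.png",np.hstack([cv2.resize(a,(480,326)),cv2.resize(b,(254,326))]))
E
```

```text
lowered t 6.91 ee [ 0.5031 -0.3268  0.1895] F [ 0.2 -0.7 -2.6] gap 0.118 ff 60.1
lowered t 7.28 ee [ 0.5026 -0.3265  0.157 ] F [ 1.1 -0.2 -2.7] gap 0.119 ff 61.3
open t 7.99 ee [ 0.5024 -0.3263  0.1565] F [-0.1  0.3  0.5] gap 1.0 ff 0.0
pre t 10.34 ee [0.5378 0.0866 0.1603] F [ 1.  -0.3  0.9] gap 0.998 ff 0.0
closed t 11.02 ee [0.5372 0.0878 0.1599] F [-0.2  0.3  4.2] gap 0.121 ff 60.5
lifted t 11.88 ee [0.536  0.0874 0.2989] F [ 0.3  0.4 -2.3] gap 0.117 ff 59.9
carried t 13.26 ee [ 0.506  -0.2785  0.3001] F [-0.7  0.  -2.4] gap 0.12 ff 59.9
```

View pics/m2.png

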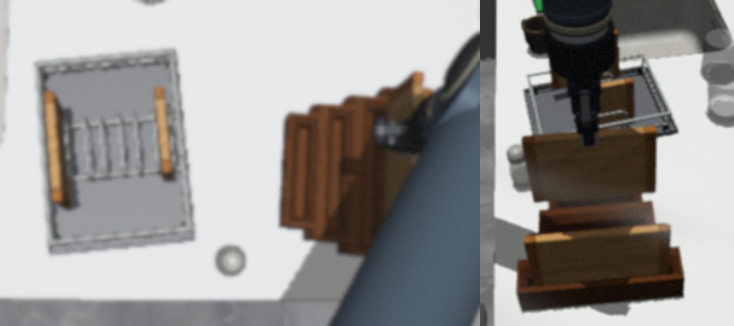

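d is seated and c is held above its slot. I'll release c with its lower edge inside the slot, so the fingers open above d's top and c drops the last 20 mm.

```bash
python3 - <<'E'
from act import *
lower("c",.012,.052); lower("c",.012,.032)
if abs(tm.current_force()).max()<15:
    release("c"); pick("a",.014); carry("a",.014); pic("a1")
    a=cv2.imread("pics/top_a1.png")[180:350,230:480];b=cv2.imread("pics/side_a1.png")[150:420,190:400]
    cv2.imwrite("pics/m3.png",np.hstack([cv2.resize(a,(440,300)),cv2.resize(b,(350,450))[:300] if 0 else cv2.resize(b,(233,300))]))
E
```

```text
lowered t 14.36 ee [ 0.5061 -0.2809  0.1884] F [-0.4 -0.6 -1.8] gap 0.119 ff 59.9
lowered t 14.64 ee [ 0.5053 -0.2803  0.1677] F [ 0.8  0.6 -1.8] gap 0.116 ff 59.9
open t 15.36 ee [ 0.5055 -0.2804  0.1675] F [-0.2  0.6 -1. ] gap 0.996 ff 0.0
pre t 17.44 ee [ 0.551  -0.0037  0.1403] F [ 0.1 -0.5 -0. ] gap 1.0 ff 0.0
closed t 18.11 ee [ 0.5505 -0.0026  0.1399] F [0.1 0.4 3.1] gap 0.122 ff 60.8
lifted t 18.97 ee [ 0.5494 -0.0026  0.2791] F [-0.   0.4 -0.3] gap 0.121 ff 60.3
carried t 19.75 ee [ 0.5114 -0.1877  0.2797] F [ 0.2  0.7 -2. ] gap 0.121 ff 60.3
```

View pics/m3.png

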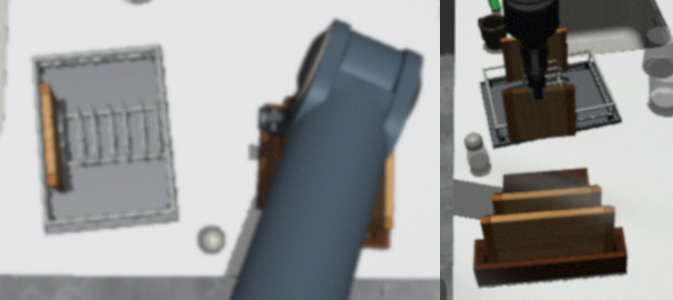

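c dropped in, standing behind d, and a is held. Next I'll place a, then place b with the same drop.

```bash
python3 - <<'E'
from act import *
lower("a",.014,.045); lower("a",.014,.013)
if abs(tm.current_force()).max()<15:
    release("a"); pick("b",.013); carry("b",.013); lower("b",.013,.052); lower("b",.013,.033)
    if abs(tm.current_force()).max()<15:
        release("b"); arm.servo_line([.5,.1,.28],.4); arm.goto([.3,.5,.28],ori(BY)); pic("e")
        a=cv2.imread("pics/top_e.png")[215:345,365:465];b=cv2.imread("pics/side_e.png")[250:400,200:360]
        cv2.imwrite("pics/m4.png",np.hstack([cv2.resize(a,(330,430),interpolation=2),cv2.resize(b,(459,430),interpolation=2)]))
E
```

```text
lowered t 20.8 ee [ 0.5123 -0.1888  0.1613] F [-0.1  0.2 -1. ] gap 0.122 ff 60.3
lowered t 21.17 ee [ 0.5118 -0.1888  0.129 ] F [ 0.6  0.2 -1. ] gap 0.121 ff 61.3
open t 21.88 ee [ 0.5115 -0.1886  0.1285] F [ 0.5 -0.2 -0.1] gap 1.0 ff 0.0
pre t 24.15 ee [0.5285 0.132  0.1504] F [-0.4  0.3  1.2] gap 0.998 ff 0.0
closed t 24.82 ee [0.5277 0.1332 0.1499] F [-0.7 -0.5  3.2] gap 0.12 ff 60.6
lifted t 25.68 ee [0.5267 0.1328 0.289 ] F [-0.5  0.5 -0.7] gap 0.119 ff 60.1
carried t 27.05 ee [ 0.5088 -0.2328  0.2902] F [ 0.1  0.6 -1.9] gap 0.12 ff 60.1
lowered t 27.95 ee [ 0.5092 -0.2347  0.1783] F [-0.6 -0.2 -1.8] gap 0.122 ff 60.1
lowered t 28.23 ee [ 0.5083 -0.2344  0.1586] F [-0.1 -1.3 -1.5] gap 0.122 ff 60.1
open t 28.94 ee [ 0.5085 -0.2346  0.1585] F [-0.   0.1 -0.3] gap 0.997 ff 0.0
```

View pics/m4.png

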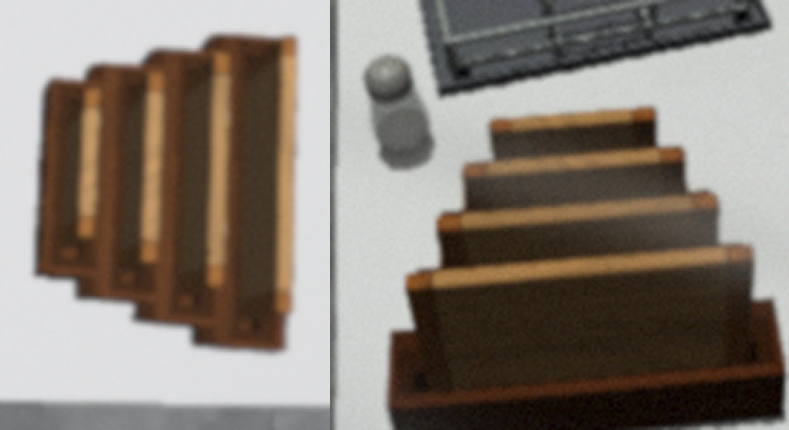

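All four boards are upright in order. I'll triangulate their top edges from both views to check that each is seated.

```bash
python3 - <<'E'
from util import *
T=dict(np.load("top_e.npz"));S=dict(np.load("side_e.npz"))
P=dict(a=[(92,90),(86,235),(654,115),(492,126)],b=[(153,71),(148,261),(683,156),(466,172)],c=[(223,52),(215,285),(717,201),(440,221)],d=[(290,38),(284,309),(751,253),(408,283)])
H=dict(a=.105,b=.114,c=.123,d=.132); Y=dict(a=.069,b=.023,c=-.023,d=-.069)
pm=lambda d:np.c_[d["R"],d["t"]]
un=lambda d,p:cv2.undistortPoints(np.array(p,float).reshape(-1,1,2),d["K"],d["D"]).reshape(-1,2).T
c,s=np.cos(-.066),np.sin(-.066)
for n,p in P.items():
    t=[(x/3.3+365,y/3.308+215) for x,y in p[:2]];q=[((x-330)/2.869+200,y/2.867+250) for x,y in p[2:]]
    X=cv2.triangulatePoints(pm(T),pm(S),un(T,t),un(S,q));X=(X[:3]/X[3]).T
    m=X.mean(0)-[.507,-.2575,0]
    print(n,"top z",X[:,2].round(4),"want",.012+H[n],"x,y err",(c*m[0]+s*m[1]).round(4),(-s*m[0]+c*m[1]-Y[n]).round(4),"len",np.hypot(*(X[0]-X[1])[:2]).round(3))
E
```

```text
a top z [0.1155 0.1172] want 0.11699999999999999 x,y err 0.0017 -0.0019 len 0.106
b top z [0.1233 0.1255] want 0.126 x,y err 0.0014 0.0006 len 0.138
c top z [0.1362 0.137 ] want 0.135 x,y err 0.002 -0.0002 len 0.167
d top z [0.1443 0.1438] want 0.14400000000000002 x,y err 0.001 -0.001 len 0.195
```

All four boards are seated and centred within about 2 mm, so I'm handing in.

```bash
python3 -c "
from cell import *
print(arm.hand_in(),telemetry.current_time_s())"
```

```text
the job is handed in; nothing more can be done
the job is handed in; nothing more can be done
```

The job is handed in: all four boards stand in their own slots in size order, seated and centred to within about 2 mm by my last camera check, and the arm never came near the salt shaker, tumbler or mug.

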